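Load the mixing carrier and hold it level over the shaker

TASK

Put one of the three small ceramic balls from the tray into each of the three wells of the carrier, leaving the big ball in the tray. Then grip the loaded carrier by its upright web at its balance point, lift it level and carry it over the shaker, its round hub above the shaker's spindle and its wells above the rubber pad. Finish while holding it still and level there, a few centimetres clear of the spindle's tip; do not set it down, let go, or disturb the other things on the bench.

Things in the scene. Friction and masses are not known exactly. Their poses are not given: they have to be found in the camera images.
- ball0_center (a point): Centre of one of the three small white ceramic balls, 24 mm diameter, 30 g. It starts in a shallow round dimple of the grey tray, its centre 23.5 mm above the bench.
- ball1_center (a point): Centre of one of the three small white ceramic balls, 24 mm diameter, 30 g. It starts in a shallow round dimple of the grey tray, its centre 23.5 mm above the bench.
- ball2_center (a point): Centre of one of the three small white ceramic balls, 24 mm diameter, 30 g. It starts in a shallow round dimple of the grey tray, its centre 23.5 mm above the bench.
- bigball_center (a point): Centre of the big white ceramic ball, 36 mm diameter, in the fourth dimple of the tray. It does not fit a well and stays where it is.
- tray: Fixed grey square ball tray, 124 x 124 x 14 mm, origin at the centre of its underside, x and y along its edges. Four dimples, 21 mm wide and 2.5 mm deep, at x = +-33 mm, y = +-33 mm, hold the four balls, in any order.
- balance (a point): Balance point of the carrier with its three balls in (true within 4 mm along x), in the middle of the web's 10 mm thickness (the web is gripped across y), 35 mm above the underside; axes are the carrier's. Along x from here: hub axis at -48 mm, web from -28 to +60 mm, row of wells at +102 mm: it is nearer to the hub than the carrier's middle is.
- hub (a point): Centre of the underside of the carrier's hub, on its axis; axes are the carrier's.
- well0 (a point): Centre of a ball lying in the +y end well of the carrier, 16 mm above the carrier's underside; axes are the carrier's. Wells are 32 x 32 mm inside, at 36 mm spacing, walls 4 mm, open rim 20 mm above the underside, floor 4 mm: a ball in place stands 8 mm out and has 4 mm of play each way.
- well1 (a point): Centre of a ball lying in the middle well of the carrier, 16 mm above the carrier's underside; axes are the carrier's. Wells are 32 x 32 mm inside, at 36 mm spacing, walls 4 mm, open rim 20 mm above the underside, floor 4 mm: a ball in place stands 8 mm out and has 4 mm of play each way.
- well2 (a point): Centre of a ball lying in the -y end well of the carrier, 16 mm above the carrier's underside; axes are the carrier's. Wells are 32 x 32 mm inside, at 36 mm spacing, walls 4 mm, open rim 20 mm above the underside, floor 4 mm: a ball in place stands 8 mm out and has 4 mm of play each way.
- spindle_top (a point): Tip of the shaker's upright steel spindle, 14 mm diameter, standing 26 mm out of the shaker's top at its -x end, 78 mm above the bench; axes are the shaker's.
- pad (a point): Centre of the top of the shaker's flat black rubber pad, 44 x 116 mm, 58 mm above the bench, 150 mm from the spindle along the shaker's +x: the hub and the middle well are as far apart.
- shaker: Fixed white shaker box, 250 x 124 mm, its top 52 mm above the bench, origin at the centre of its underside, x along its length from the spindle to the pad.
- bottle: Bystander: white plastic bottle, 52 dia x 105 mm; origin at the centre of its underside. Leave alone.
- jar: Bystander: amber glass jar, 48 dia x 55 mm; origin at the centre of its underside. Leave alone.
- beaker: Bystander: glass beaker, 64 dia x 80 mm; origin at the centre of its underside. Leave alone.
- tweezers: Bystander: steel tweezers lying flat, 120 x 14 x 8 mm; origin at the centre of its underside. Leave alone.
- pen: Bystander: black marker pen lying flat, 12 dia x 130 mm; origin at the centre of its underside. Leave alone.
- tipbox: Bystander: clear plastic box, 85 x 120 x 50 mm; origin at the centre of its underside. Leave alone.
- carrier: Loose rigid carrier lying on the bench, 0.6 kg empty, 0.7 kg loaded; origin on its underside, 85 mm from the hub axis; x from hub to wells, z up. Steel hub ring, 44 mm diameter, 36 mm high, 18 mm bore; aluminium foot 40 mm wide, 8 mm high; on it along x an upright web 10 mm thick, its top 50 mm above the underside; at the +x end a grey box, 40 x 112 mm, of three open square wells in a row along y.
Things that resemble listed ones, but are neither listed nor needed, are in the scene too. What is shaped like the carrier but blue or orange is not meant.

How it is judged:
On the way, in this order (a step that is already met when the one before it is completed fails the run):
1. one small ball lies in each of the three wells while the carrier stands on the bench (distance between any of ball0_center, ball1_center, ball2_center and well0 below 0.011 m and distance between any of ball0_center, ball1_center, ball2_center and well1 below 0.011 m and distance between any of ball0_center, ball1_center, ball2_center and well2 below 0.011 m and height (world z) of carrier below 0.006 m), for 0.2 s.
2. the loaded carrier is lifted clear of the bench, level (distance between any of ball0_center, ball1_center, ball2_center and well0 below 0.011 m and distance between any of ball0_center, ball1_center, ball2_center and well1 below 0.011 m and distance between any of ball0_center, ball1_center, ball2_center and well2 below 0.011 m and height (world z) of carrier above 0.03 m and angle between carrier's own z axis and vertical below 0.14 rad), for 0.1 s.
At the end, for the whole second after the job is handed in: A small ball in each well; carrier held in the fingers within 18 mm of its balance point along the web, tilted under 8 degrees, still, touching nothing else; hub within 15 mm of the spindle axis and 8 to 100 mm above its tip; middle well within 20 mm of the pad centre, seen from above (distance between any of ball0_center, ball1_center, ball2_center and well0 below 0.011 m and distance between any of ball0_center, ball1_center, ball2_center and well1 below 0.011 m and distance between any of ball0_center, ball1_center, ball2_center and well2 below 0.011 m and angle between carrier's own z axis and vertical below 0.14 rad and horizontal distance between hub and spindle_top below 0.015 m and horizontal distance between well1 and pad below 0.02 m and z of hub in the frame of spindle_top between 0.008 and 0.1 m and x of the grasp point in the frame of balance between -0.018 and 0.018 m and contact force between carrier and the fingers above 2 N and contact force between carrier and shaker below 0.1 N and linear speed of carrier below 0.02 m/s and angular speed of carrier below 0.15 rad/s); the arm keeps its last pose, push and grip.
It fails at once if the big ball is taken or knocked out of its dimple (distance of bigball_center from where it was at the start of the episode above 0.02 m).
It fails at once if the carrier is tipped steeply (angle between carrier's own z axis and vertical above 0.4 rad).
It fails at once if a bystander is pushed or knocked over (distance of any of bottle, jar, beaker, tweezers, pen, tipbox from where it was at the start of the episode above 0.03 m).
It also fails if it takes over 72 s, if anything falls off the work surface, if the arm or the gripper's body presses on something with over 40 N, if the wrist force passes 120 N, or if a joint passes its speed limit or range.

ROBOT

A 6-joint arm with a two-finger parallel gripper is mounted at the origin on the work surface. World frame = base frame: x ahead of the robot, y to its left, z up, the work surface at z = 0. Lengths are in m, angles in rad, forces in N, time in s.
With the tool pointing down it reaches from about 0.225 to 0.725 m from the base axis. Payload 3.1 kg.
Tool frame: the origin (TCP) lies between the finger pads; the fingertips stand 22 mm ahead of it and the grasp point (between the pads) lies 3 mm ahead of it; z points along the fingers, y is the direction in which the jaws open and shut (so a half turn about z gives the same grasp; the last joint's range is limited). The gripper opens to 85 mm and grips with 20 to 120 N. Pads are 22 mm wide; open, the fingers measure 114 mm over their backs; the gripper's body (76 mm by 85 mm) begins 54 mm behind the grasp point. The pads swing forward as they close: fully open they stand 13 mm farther back than shut.
Start: joints at [-1.243, 0.048, 0.099, 1.622, 0, 1.443], TCP at [0.231, -0.471, 0.253] pointing down, gripper open.
Joint ranges: [-2.91, 2.91], [-0.99, 1.94], [-1.21, 1.42], [-2.12, 2.29], [-1.49, 1.47], [-3.14, 3.14]. Speed limits (rad/s): [2.79, 2.79, 3.14, 3.14, 3.14, 3.14].

INTERFACE

Orientations are given as a rotation vector (axis times angle).
In Python, from plant import r gives the robot as it stands.
- The arm moves only by the shell command python3 -m creep 'ROWS' [OPENING]. ROWS is JSON, a list of rows, each a list of 4 numbers: the shift along the tool's x, y, z in m, then the turn about the tool's z in rad. In form: [[x, y, z, turn], ...]. A call has exactly 8 rows; each row is the pose to reach, as a shift and turn from the pose commanded when the call began, along the tool's axes at that moment; what a row does not reach only later rows make up. A row lasts 1/12 s, in which the tool goes at most 41.7 mm and 7.16 degrees, less where a joint would pass 70% of its speed; a pose out of reach is approached as far as the arm can. A call with a gripper value outside its range is refused whole. OPENING is the opening, from 0 (shut) to 1 (fully open), set as the call begins (- or left out, the last holds). The fingers move at their own pace and stop on an object; the grip force is fixed at half the most. Time passes only in rows, so rows that repeat a pose let the fingers close, or fill a call up. It gives the time, the measured TCP pose, the force and the opening at its end, in the units of the state.
- r.state(): the state, without advancing time (a new reading comes with each control period).
- r.read_camera(name): name is "scene" or "top" or "wrist"; returns (picture, depth): 400x640x3 uint8, red, green, blue; 400x640 float32, m along the optical axis (not along the pixel's ray), 0 where there is no reading.
- r.camera_params(name): a dict with "K" (3x3 intrinsics, pixels), "D" ([k1, k2, p1, p2, k3] as OpenCV has them; the pictures are not rectified), "world_from_camera" (4x4, takes a point from camera to world coordinates); the wrist camera has in their place "tool_from_camera" (4x4, takes a point from camera to tool coordinates, whose origin is the TCP and whose axes are the flange's). Camera axes: x right, y up, looking along -z (the intrinsics and any distortion apply to the point x, -y, -z); pixel columns grow to the right and rows downward; lengths in m; the calibration is good to about 2 mm. A picture is of the moment at which its call begins: read the wrist's pose just before it. camera_params takes no time and is no camera call.
- r.close_job(): hands the job in, once; it reports no verdict.
The state is a dict: "time_s": time; "q": joint angles; "qvel": joint speeds; "effort": joint torques, N m; "tool_pos": TCP position; "tool_rot": TCP orientation; "force": force on the tool from outside, world axes, zero at the start; "moment": the same for the moment, N m; "width": opening from 0.0 (shut) to 1.0 (fully open).
Only numpy, scipy, OpenCV 4.12 (cv2) and the standard library are available. Lean on these libraries where they do the work, as an engineer would, in place of code of your own. Each camera call takes 0.05 s, during which the arm holds its last target. There are 200 camera calls.

## Working session

There is one attempt and no reset: what is moved stays moved. The work goes in short steps, Python scripts to look and compute and a shell command to move; the robot and the scene stay as the last step left them, time stands still between calls to the robot, and variables do not carry over. Pictures are saved under pics/ and viewed, about 8 in all and at most 12, crops included, and the job is handed in when it is done.

```bash
ls; mkdir -p pics; cat > h.py <<'E'
import numpy as np, cv2
from plant import r
from scipy.spatial.transform import Rotation as R
def cam(n):
    s=r.state(); p=r.camera_params(n); im,d=r.read_camera(n)
    if n=="wrist":
        T=np.eye(4);T[:3,:3]=R.from_rotvec(s["tool_rot"]).as_matrix();T[:3,3]=s["tool_pos"]
        W=T@np.array(p["tool_from_camera"])
    else: W=np.array(p["world_from_camera"])
    return im,d,np.array(p["K"]),np.array(p["D"],float),W
def save(n,f):
    im,d,K,D,W=cam(n); cv2.imwrite(f"pics/{f}.png",im[:,:,::-1]); np.savez(f"pics/{f}.npz",im=im,d=d,K=K,D=D,W=W)
def load(f): z=np.load(f"pics/{f}.npz"); return z["im"],z["d"],z["K"],z["D"],z["W"]
def pts(f,uv,z=None):
    im,d,K,D,W=load(f); uv=np.array(uv,float).reshape(-1,2)
    n=cv2.undistortPoints(uv.reshape(-1,1,2),K,D).reshape(-1,2)
    ray=np.c_[n[:,0],-n[:,1],-np.ones(len(n))]
    if z is None:
        dd=np.array([d[int(round(v)),int(round(u))] for u,v in uv]); return (ray*dd[:,None])@W[:3,:3].T+W[:3,3]
    rw=ray@W[:3,:3].T; t=(z-W[2,3])/rw[:,2]; return W[:3,3]+rw*t[:,None]
def cloud(f):
    im,d,K,D,W=load(f); v,u=np.mgrid[0:400,0:640]
    return pts(f,np.c_[u.ravel(),v.ravel()]).reshape(400,640,3)
def crop(f,u0,v0,u1,v1,k,o):
    im=load(f)[0][v0:v1,u0:u1,::-1]; cv2.imwrite(f"pics/{o}.png",cv2.resize(im,None,fx=k,fy=k,interpolation=cv2.INTER_CUBIC))
def st():
    s=r.state(); print(s["time_s"],np.round(s["tool_pos"],4),np.round(s["tool_rot"],3),np.round(s["q"],3),"F",np.round(s["force"],1),s["width"])
E
python3 - <<'E'
from h import *
st(); save("top","top0"); save("scene","sc0")
a=cv2.imread("pics/top0.png")
print(load("top0")[4].round(3), load("sc0")[4].round(3), r.camera_params("wrist")["tool_from_camera"])
E
```

```text
pics
0.0 [ 0.2309 -0.4709  0.2521] [-3.058 -0.709  0.   ] [-1.243  0.049  0.098  1.622 -0.     1.443] F [ 0.3  0.  -0.2] 0.9985382289407618
[[ 0.007  0.994 -0.11   0.373]
 [-1.     0.004 -0.023 -0.02 ]
 [-0.023  0.11   0.994  1.237]
 [ 0.     0.     0.     1.   ]] [[ 0.009 -0.553  0.833  1.868]
 [ 1.     0.007 -0.006 -0.033]
 [-0.003  0.833  0.553  0.988]
 [ 0.     0.     0.     1.   ]] [[-1.13687294e-03  9.58334810e-01  2.85645058e-01  7.31723525e-02]
 [ 9.99998899e-01  8.17185247e-04  1.23837124e-03  8.66429360e-05]
 [ 9.53349339e-04  2.85646151e-01 -9.58334684e-01 -1.18554111e-01]
 [ 0.00000000e+00  0.00000000e+00  0.00000000e+00  1.00000000e+00]]
```

View pics/top0.png

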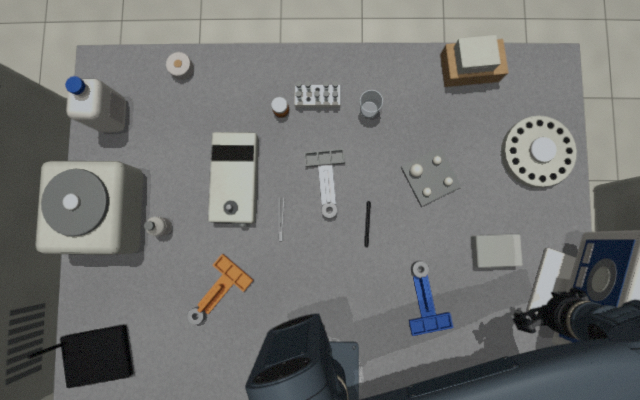

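The top view shows three carrier shapes: orange (220,290), blue (428,300) and grey/silver (326,185). Only the grey one is uncoloured, so it is the one meant. The tray is at (431,180), with the big ball near (417,171) and small balls at (437,160), (449,182) and (427,192). There are two candidates for the shaker: a white box at (233,178) with a pad and spindle, and a large round-topped box at (90,207). The first matches the description. I'll check these in a crop.

```bash
python3 - <<'E'
from h import *
crop("top0",200,125,470,245,2.9,"c0")
E
```

```text
(no output)
```

View pics/c0.png

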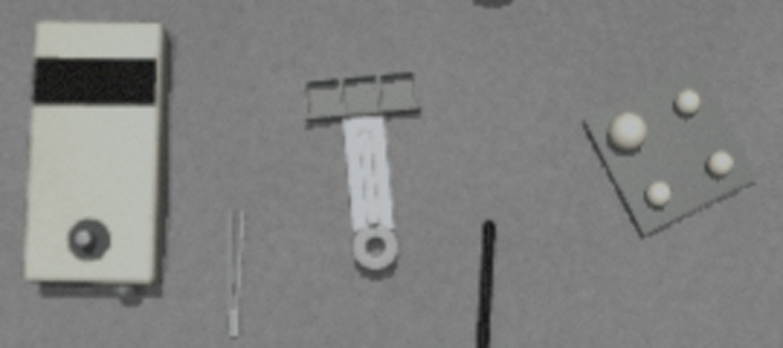

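The crop confirms the grey carrier with three wells at about (325,158) and hub at (329.3,210). The shaker's spindle tip is at (229,207) and its pad at (233,153). The big ball is at (416.6,170) and the small ones at (437,160), (448,181) and (427,192).

```bash
python3 - <<'E'
from h import *
f=lambda l:[(200+x/2.9,125+y/2.9) for x,y in l]
print("balls big,a,b,c",pts("top0",f([(628,131)]),.0285).round(4),pts("top0",f([(687,102),(720,163),(658,193)]),.0235).round(4),sep="\n")
print("hub top",pts("top0",f([(375,247)]),.036).round(4)); print("wells rim corners",pts("top0",f([(306,82),(413,73),(420,110),(309,125)]),.02).round(4))
print("spindle",pts("top0",f([(84,238)]),.078).round(4),"pad",pts("top0",f([(34,58),(156,58),(155,104),(34,103)]),.058).round(4))
c=cloud("top0")
for n,(u0,v0,u1,v1),lo,hi in [("hub",(320,200,340,220),.03,.042),("web",(312,160,340,203),.043,.06),("box",(300,145,350,175),.015,.025),("spin",(222,198,240,215),.07,.09)]:
    p=c[v0:v1,u0:u1].reshape(-1,3); m=p[(p[:,2]>lo)&(p[:,2]<hi)]; print(n,len(m),m.mean(0).round(4) if len(m) else "")
    if n in("web",) and len(m)>5:
        _,_,v=np.linalg.svd((m-m.mean(0))[:,:2]); print(v[0])
E
```

```text
balls big,a,b,c
[[ 0.5655 -0.2558  0.0285]]
[[ 0.5946 -0.3137  0.0235]
 [ 0.5358 -0.3438  0.0235]
 [ 0.5067 -0.2842  0.0235]]
hub top [[ 0.4532 -0.0154  0.036 ]]
wells rim corners [[ 0.6137  0.0521  0.02  ]
 [ 0.6228 -0.0513  0.02  ]
 [ 0.5866 -0.0581  0.02  ]
 [ 0.5717  0.0487  0.02  ]]
spindle [[0.4572 0.2501 0.078 ]] pad [[0.6289 0.3076 0.058 ]
 [0.629  0.1916 0.058 ]
 [0.585  0.1914 0.058 ]
 [0.5858 0.3061 0.058 ]]
hub 162 [ 0.454  -0.0137  0.0357]
web 119 [ 0.5184 -0.0077  0.0496]
[-0.99552321 -0.09451738]
box 197 [6.035e-01 3.000e-04 1.940e-02]
spin 23 [0.4579 0.253  0.0768]
```

```bash
cat >> h.py <<'E'
def plan(x,y,z,yaw=None):
    s=r.state(); M=R.from_rotvec(s["tool_rot"]).as_matrix(); cy=np.arctan2(M[1,0],M[0,0])
    d=M.T@(np.array([x,y,z])-s["tool_pos"]); t=0 if yaw is None else -((np.radians(yaw)-cy+np.pi)%(2*np.pi)-np.pi)
    print("t%.2f"%s["time_s"],"pos",np.round(s["tool_pos"],4),"yaw %.2f"%np.degrees(cy),"tilt %.3f"%np.degrees(np.arccos(-M[2,2])),"shift",np.round(d,4),"turn %.3f"%t)
E
python3 - <<'E'
from h import *
plan(.545,-.30,.20,95.3)
E
```

```text
t0.10 pos [ 0.2309 -0.4709  0.2522] yaw 26.11 tilt 0.123 shift [ 0.3572 -0.0151  0.0523] turn -1.208
```

```bash
python3 -m creep '[[0.04,0,0,-0.12],[0.08,0,0,-0.24],[0.12,-0.005,0,-0.36],[0.16,-0.005,0,-0.48],[0.2,-0.01,0,-0.6],[0.24,-0.01,0,-0.72],[0.28,-0.015,0.01,-0.84],[0.32,-0.015,0.02,-0.96]]' 0.5; python3 - <<'E'
from h import *
plan(.545,-.30,.20,95.3)
E
```

```text
time_s: 0.77
tool_pos: [0.5134, -0.3155, 0.2336]
tool_rot: [2.38, 2.05, 0.0]
force: [-0.8, -1.2, -0.6]
width: 0.5
t0.77 pos [ 0.5134 -0.3155  0.2336] yaw 81.48 tilt 0.048 shift [0.02   0.0289 0.0336] turn -0.241
```

```bash
python3 -m creep '[[-0.01,0.01,0.03,-0.12],[-0.025,0.026,0.06,-0.24],[-0.025,0.026,0.09,-0.241],[-0.025,0.026,0.09,-0.241],[-0.025,0.026,0.09,-0.241],[-0.025,0.026,0.09,-0.241],[-0.025,0.026,0.09,-0.241],[-0.025,0.026,0.09,-0.241]]'; python3 - <<'E'
from h import *
plan(.5358,-.3438,.05,95.3); save("wrist","w1")
E
```

```text
time_s: 1.43
tool_pos: [0.5348, -0.3469, 0.1472]
tool_rot: [2.12, 2.31, 0.001]
force: [-0.5, -0.7, 0.4]
width: 0.499
t1.43 pos [ 0.5348 -0.3469  0.1472] yaw 94.91 tilt 0.346 shift [0.0034 0.0008 0.0971] turn -0.007
```

View pics/w1.png

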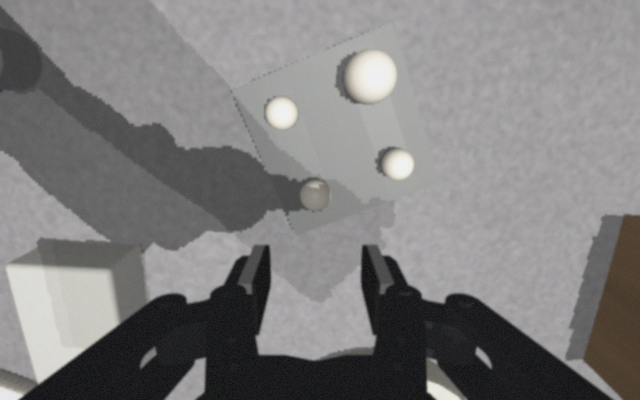

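The wrist view shows ball b at (315,195), c at (281,112), a at (397,164) and the big ball at (370,76). The fingertips are at (260,250) and (371,250).

```bash
python3 - <<'E'
from h import *
# sightlines hit centre of sphere -> plane z = .0235
print("b,c,a",pts("w1",[(315,195),(281,112),(397.5,164)],.0235).round(4),"big",pts("w1",[(370.5,76)],.0285).round(4))
c=cloud("w1"); s=r.state(); M=R.from_rotvec(s["tool_rot"]).as_matrix()
q=(c-s["tool_pos"])@M
d=load("w1")[1]
for v in (246,250,260,275): 
  for u in (246,258,266,368,374,386): print(v,u,d[v,u].round(3),q[v,u].round(4))
E
```

```text
b,c,a [[ 0.535  -0.3427  0.0235]
 [ 0.5057 -0.2835  0.0235]
 [ 0.5942 -0.3137  0.0235]] big [[ 0.5653 -0.2544  0.0285]]
246 246 0.292 [-0.0498 -0.0613  0.1494]
246 258 0.148 [ 0.0108 -0.0254  0.0168]
246 266 0.146 [ 0.0115 -0.0216  0.0152]
246 368 0.146 [0.0113 0.0238 0.0155]
246 374 0.147 [0.0112 0.0265 0.0157]
246 386 0.293 [-0.0501  0.0632  0.1497]
250 246 0.293 [-0.0537 -0.0615  0.1494]
250 258 0.143 [ 0.0112 -0.0246  0.0118]
250 266 0.142 [ 0.0115 -0.021   0.0112]
250 368 0.143 [0.0112 0.0232 0.0116]
250 374 0.143 [0.0113 0.0258 0.0115]
250 386 0.292 [-0.0535  0.0632  0.1486]
260 246 0.141 [ 0.0076 -0.0295  0.0093]
260 258 0.135 [ 0.0107 -0.0232  0.0033]
260 266 0.142 [ 0.0073 -0.021   0.0099]
260 368 0.135 [0.0107 0.0219 0.0031]
260 374 0.134 [0.011  0.0243 0.0026]
260 386 0.142 [0.0074 0.0308 0.0095]
275 246 0.122 [ 0.0113 -0.0254 -0.0101]
275 258 0.122 [ 0.0113 -0.0209 -0.01  ]
275 266 0.142 [ 0.0012 -0.021   0.0078]
275 368 0.134 [0.005  0.0219 0.0011]
275 374 0.122 [ 0.0114  0.022  -0.0103]
275 386 0.123 [ 0.0108  0.0267 -0.0093]
```

```bash
python3 -m creep '[[0.002,0,0.035,0],[0.004,0.001,0.07,0],[0.004,0.001,0.1,0],[0.004,0.001,0.11,0],[0.004,0.001,0.11,0],[0.004,0.001,0.11,0],[0.004,0.001,0.11,0],[0.004,0.001,0.11,0]]'; python3 -c "
from h import *
plan(.5354,-.343,.037,95.3)"
python3 -m creep '[[0,0,0,0],[0,0,0,0],[0,0,0,0],[0,0,0,0],[0,0,0,0],[0,0,0,0],[0,0,0,0],[0,0,0,0]]' 0.1
python3 -c "
from h import *
st();save('wrist','w2')
a=cv2.imread('pics/w2.png');cv2.imwrite('pics/w2c.png',a[150:400,150:500])"
```

```text
time_s: 2.15
tool_pos: [0.5349, -0.3423, 0.0346]
tool_rot: [2.123, 2.313, 0.0]
force: [-0.5, -0.6, -0.0]
width: 0.498
t2.15 pos [ 0.5349 -0.3423  0.0346] yaw 94.92 tilt 0.123 shift [-0.0007  0.0004 -0.0024] turn -0.007
time_s: 2.82
tool_pos: [0.535, -0.3431, 0.0363]
tool_rot: [2.122, 2.312, -0.002]
force: [-1.4, 0.2, 7.7]
width: 0.238
2.8167 [ 0.535  -0.3431  0.0363] [ 2.122e+00  2.312e+00 -2.000e-03] [-6.75e-01  3.86e-01  5.90e-02  1.24e+00 -1.00e-03  8.10e-01] F [-1.4  0.2  7.7] 0.2382457515380308
```

View pics/w2c.png

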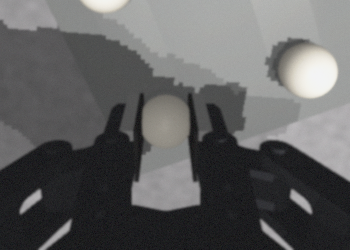

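The ball at (165,120) in the crop sits between the pads. The 7.7 N upward force suggests the tips lightly touch the tray, so next time I'll go 2 mm higher. Lifting.

```bash
python3 -m creep '[[0,0,-0.01,0],[0,0,-0.03,0],[0,0,-0.06,0],[0,0,-0.085,0],[0,0,-0.085,0],[0,0,-0.085,0],[0,0,-0.085,0],[0,0,-0.085,0]]'
python3 -c "
from h import *
st();save('wrist','w3')
c=cloud('w3');s=r.state();M=R.from_rotvec(s['tool_rot']).as_matrix();q=(c-s['tool_pos'])@M
m=(abs(q[...,1])<.009)&(q[...,2]<.03)&(q[...,2]>-.01)&(abs(q[...,0])<.02)
print(m.sum(),q[m].mean(0),q[m].min(0),q[m].max(0)); v,u=np.nonzero(m); print(u.mean(),v.mean(),u.min(),u.max(),v.min(),v.max())
o=np.array([-.15, 0.092]); ax=np.array([np.cos(.0915),np.sin(.0915)]); ay=np.array([-ax[1],ax[0]]); h=np.array([.454,-.0140])
for k in(1,0,-1): print('well',(h+ax*.15+ay*.036*k).round(4))
w=h+ax*.15+ay*.036; plan(*w,.12,95.3)"
```

```text
time_s: 3.53
tool_pos: [0.5335, -0.3411, 0.1167]
tool_rot: [-2.122, -2.313, 0.0]
force: [-0.7, 0.0, 0.1]
width: 0.242
3.5333 [ 0.5335 -0.3411  0.1167] [-2.122 -2.313  0.   ] [-0.675  0.344  0.167  1.398  0.     0.81 ] F [-0.7  0.   0.1] 0.2421617056665103
1991 [0.00355762 0.00013855 0.00700489] [-0.01084952 -0.00896121  0.00147104] [0.01186477 0.00893552 0.02110734]
314.7659467604219 271.2280261175289 294 335 244 298
well [0.6001 0.0356]
well [ 6.034e-01 -3.000e-04]
well [ 0.6067 -0.0361]
t3.58 pos [ 0.5333 -0.3409  0.1164] yaw 94.93 tilt 0.204 shift [ 0.3694  0.0988 -0.003 ] turn -0.007
```

```bash
python3 -m creep '[[0.03,0.01,-0.01,0],[0.07,0.023,-0.025,0],[0.11,0.036,-0.03,0],[0.15,0.05,-0.03,0],[0.19,0.063,-0.03,0],[0.23,0.076,-0.03,0],[0.265,0.09,-0.03,0],[0.295,0.099,-0.03,0]]'
python3 -m creep '[[0,0,0,0],[0,0,0,0],[0,0,0,0],[0,0,0,0],[0,0,0,0],[0,0,0,0],[0,0,0,0],[0,0,0,0]]'
python3 -c "
from h import *
plan(.6067,-.0361,.05,95.3);save('wrist','w4')"
```

```text
time_s: 4.25
tool_pos: [0.6072, -0.036, 0.1467]
tool_rot: [-2.12, -2.315, 0.001]
force: [0.9, -0.1, 0.3]
width: 0.242
time_s: 4.92
tool_pos: [0.6075, -0.0401, 0.1484]
tool_rot: [2.125, 2.313, 0.0]
force: [-0.2, -0.3, 0.1]
width: 0.242
t4.92 pos [ 0.6075 -0.0401  0.1484] yaw 94.85 tilt 0.006 shift [ 0.0041 -0.0005  0.0984] turn -0.008
```

View pics/w4.png

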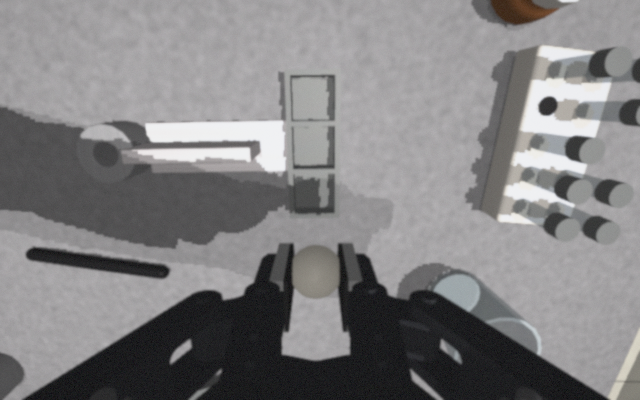

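The wrist view shows the ball held at (316,272), the well rim centres at about (313,100), (313,146) and (313,190), and the hub bore at (105,153).

```bash
python3 -c "
from h import *
print(pts('w4',[(313,100),(313.5,146),(314,190)],.02).round(4)); print('rim corners',pts('w4',[(291,75),(335,75),(334,213),(291,210)],.02).round(4)); print('hub',pts('w4',[(105,153)],.036).round(4))
c=cloud('w4'); m=(c[...,2]>.043)&(c[...,2]<.056)&(c[...,0]<.58)&(c[...,0]>.46)&(c[...,1]>-.04)
m[:,:80]=0; p=c[m]; print('web',m.sum(),p.mean(0),np.linalg.svd((p-p.mean(0))[:,:2],full_matrices=False)[2][0])
m=(c[...,2]>.017)&(c[...,2]<.022)&(c[...,0]<.64)&(c[...,0]>.575)&(abs(c[...,1])<.07); p=c[m];print('rim',m.sum(),p.min(0),p.max(0),cv2.minAreaRect(p[:,:2].astype(np.float32)))"
```

```text
[[ 0.5999  0.0338  0.02  ]
 [ 0.603   0.001   0.02  ]
 [ 0.6061 -0.0328  0.02  ]]
rim corners [[ 0.583   0.0495  0.02  ]
 [ 0.614   0.0521  0.02  ]
 [ 0.6234 -0.0503  0.02  ]
 [ 0.5894 -0.0506  0.02  ]]
hub [[ 0.4552 -0.0137  0.036 ]]
web 1991 [ 0.51801567 -0.00839468  0.04771502] [-0.99499953 -0.09987964]
rim 2262 [ 0.57758771 -0.05752163  0.01700023] [0.62788343 0.05660774 0.0197849 ] ((0.6028521060943604, -0.0004541352391242981), (0.04014681279659271, 0.11200495064258575), 5.560738563537598)
```

```bash
python3 -m creep '[[0.002,0,0.03,0],[0.004,-0.001,0.06,0],[0.004,-0.001,0.085,0],[0.004,-0.001,0.1,0],[0.004,-0.001,0.104,0],[0.004,-0.001,0.104,0],[0.004,-0.001,0.104,0],[0.004,-0.001,0.104,0]]'; python3 -c "
from h import *
plan(.6064,-.0363,.044,95.5)"
```

```text
time_s: 5.63
tool_pos: [0.6069, -0.0356, 0.0451]
tool_rot: [2.123, 2.314, 0.001]
force: [0.1, 0.1, -1.4]
width: 0.24
t5.63 pos [ 0.6069 -0.0356  0.0451] yaw 94.92 tilt 0.092 shift [-0.0006 -0.0006  0.0011] turn -0.010
```

Centred within 1 mm. I'll release, then rise and return to ball c at (0.506,-0.284).

```bash
python3 -m creep '[[0,0,0,0],[0,0,0,0],[0,0,0,0],[0,0,0,0],[0,0,0,0],[0,0,-0.01,0],[0,0,-0.04,0],[0,0,-0.07,0]]' 0.5; python3 -c "
from h import *
plan(.506,-.2835,.125,94.9);save('wrist','w5');crop('w5',240,130,400,350,2,'w5c')"
```

```text
time_s: 6.3
tool_pos: [0.6044, -0.0351, 0.1134]
tool_rot: [-2.121, -2.312, 0.004]
force: [0.4, -0.1, -0.3]
width: 0.497
t6.30 pos [ 0.6044 -0.0351  0.1134] yaw 94.93 tilt 0.284 shift [-0.239  -0.1194 -0.0113] turn 0.000
```

View pics/w5c.png

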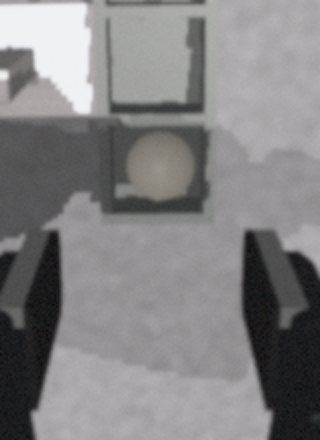

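The ball lies inside the -y well, at (160,165) in the crop. Next I'll go over ball c.

```bash
python3 -m creep '[[-0.03,-0.015,-0.015,0],[-0.065,-0.032,-0.015,0],[-0.1,-0.05,-0.015,0],[-0.135,-0.067,-0.015,0],[-0.17,-0.085,-0.015,0],[-0.205,-0.102,-0.015,0],[-0.239,-0.119,-0.015,0],[-0.239,-0.119,-0.015,0]]'; python3 -m creep '[[0,0,0,0],[0,0,0,0],[0,0,0.02,0],[0,0,0.04,0],[0,0,0.05,0],[0,0,0.05,0],[0,0,0.05,0],[0,0,0.05,0]]';  python3 -c "
from h import *
plan(.506,-.2835,.0375,94.9)"
```

```text
time_s: 7.02
tool_pos: [0.5059, -0.2904, 0.1303]
tool_rot: [2.131, 2.304, -0.006]
force: [-0.4, 0.5, -0.3]
width: 0.498
time_s: 7.68
tool_pos: [0.5091, -0.2834, 0.0804]
tool_rot: [2.122, 2.315, 0.0]
force: [-0.3, 0.9, 0.1]
width: 0.504
t7.68 pos [ 0.5091 -0.2834  0.0804] yaw 95.00 tilt 0.082 shift [ 0.0002 -0.0031  0.0429] turn 0.002
```

```bash
python3 -m creep '[[0,-0.003,0.015,0],[0,-0.003,0.03,0],[0,-0.003,0.04,0],[0,-0.003,0.042,0],[0,-0.003,0.042,0],[0,-0.003,0.042,0],[0,-0.003,0.042,0],[0,-0.003,0.042,0]]'; python3 -m creep '[[0,0,0,0],[0,0,0,0],[0,0,0,0],[0,0,0,0],[0,0,0,0],[0,0,0,0],[0,0,0,0],[0,0,0,0]]' 0.1;python3 -m creep '[[0,0,-0.01,0],[0,0,-0.03,0],[0,0,-0.06,0],[0,0,-0.085,0],[0,0,-0.11,0],[0,0,-0.11,0],[0,0,-0.11,0],[0,0,-0.11,0]]'
python3 -c "
from h import *
save('wrist','w6')
c=cloud('w6');s=r.state();M=R.from_rotvec(s['tool_rot']).as_matrix();q=(c-s['tool_pos'])@M
m=(abs(q[...,1])<.009)&(q[...,2]<.03)&(q[...,2]>-.01)&(abs(q[...,0])<.02)
print(m.sum(),q[m].mean(0),q[m].min(0),q[m].max(0))
plan(.6029,-.0005,.145,94.9)"
```

```text
time_s: 8.35
tool_pos: [0.506, -0.2845, 0.0385]
tool_rot: [2.122, 2.313, 0.0]
force: [0.3, -0.0, -0.4]
width: 0.498
time_s: 9.02
tool_pos: [0.5058, -0.2844, 0.0381]
tool_rot: [2.123, 2.314, 0.0]
force: [0.6, 0.2, 5.8]
width: 0.237
time_s: 9.68
tool_pos: [0.5045, -0.2836, 0.1461]
tool_rot: [-2.122, -2.313, 0.001]
force: [-0.4, -0.5, -0.1]
width: 0.238
1921 [0.00374145 0.00021841 0.00846616] [-0.01031758 -0.00898059  0.00333841] [0.01225307 0.00889317 0.02057147]
t9.73 pos [ 0.5041 -0.2833  0.1453] yaw 94.93 tilt 0.219 shift [0.2732 0.1227 0.0006] turn 0.000
```

```bash
python3 -m creep '[[0.03,0.013,0,0],[0.07,0.031,0,0],[0.108,0.048,0,0],[0.145,0.065,0,0],[0.182,0.082,0,0],[0.22,0.1,0,0],[0.25,0.112,0,0],[0.273,0.123,0,0]]'
python3 -m creep '[[0,0,0,0],[0,0,0,0],[0,0,0,0],[0,0,0.03,0],[0,0,0.06,0],[0,0,0.07,0],[0,0,0.07,0],[0,0,0.07,0]]'
python3 -c "
from h import *
plan(.6029,-.0005,.0455,95.5)"
```

```text
time_s: 10.4
tool_pos: [0.6031, 0.002, 0.1446]
tool_rot: [-2.118, -2.314, 0.004]
force: [0.8, -0.2, -0.4]
width: 0.235
time_s: 11.07
tool_pos: [0.6033, -0.0024, 0.0766]
tool_rot: [-2.124, -2.312, 0.003]
force: [-0.2, 0.5, -0.3]
width: 0.24
t11.07 pos [ 0.6033 -0.0024  0.0766] yaw 94.84 tilt 0.146 shift [ 0.0019 -0.0001  0.0311] turn -0.012
```

```bash
python3 -m creep '[[0.002,0,0.01,0],[0.002,0,0.02,0],[0.002,0,0.03,0],[0.002,0,0.031,0],[0.002,0,0.031,0],[0.002,0,0.031,0],[0.002,0,0.031,0],[0.002,0,0.031,0]]'; python3 -c "
from h import *
plan(.6029,-.0005,.0455,95.5)"
python3 -m creep '[[0,0,0,0],[0,0,0,0],[0,0,0,0],[0,0,0,0],[0,0,0,0],[0,0,-0.01,0],[0,0,-0.04,0],[0,0,-0.07,0]]' 0.5;python3 -c "
from h import *
plan(.5945,-.3137,.15,94.9);save('wrist','w7');crop('w7',200,80,440,320,2,'w7c')"
```

```text
time_s: 11.73
tool_pos: [0.6047, 0.0005, 0.047]
tool_rot: [2.123, 2.314, 0.001]
force: [-0.2, -0.4, 0.4]
width: 0.239
t11.73 pos [6.047e-01 5.000e-04 4.700e-02] yaw 94.94 tilt 0.072 shift [-0.0009 -0.0019  0.0015] turn -0.010
time_s: 12.4
tool_pos: [0.6023, 0.0007, 0.1154]
tool_rot: [-2.121, -2.312, 0.005]
force: [0.6, 0.4, 0.2]
width: 0.497
t12.40 pos [0.6023 0.0007 0.1154] yaw 94.92 tilt 0.284 shift [-0.3126 -0.0349 -0.0347] turn 0.000
```

View pics/w7c.png

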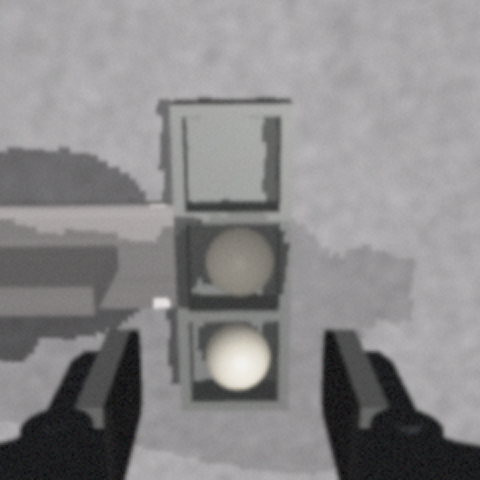

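Balls now lie in the -y well (238,355) and the middle well (240,262). The +y well (230,160) is empty. The third ball is a, at (0.5945,-0.3137).

```bash
python3 -m creep '[[-0.035,-0.004,-0.015,0],[-0.075,-0.008,-0.015,0],[-0.115,-0.013,-0.015,0],[-0.155,-0.017,-0.015,0],[-0.195,-0.022,-0.015,0],[-0.235,-0.026,-0.015,0],[-0.275,-0.031,-0.015,0],[-0.312,-0.035,-0.015,0]]'; python3 -m creep '[[0,0,0,0],[0,0,0,0],[0,0,0.02,0],[0,0,0.04,0],[0,0,0.05,0],[0,0,0.05,0],[0,0,0.05,0],[0,0,0.05,0]]';  python3 -c "
from h import *
plan(.5943,-.3137,.0378,94.9)"
```

```text
time_s: 13.12
tool_pos: [0.5958, -0.3159, 0.1323]
tool_rot: [2.124, 2.313, 0.0]
force: [1.3, 0.3, 1.5]
width: 0.506
time_s: 13.78
tool_pos: [0.5968, -0.3129, 0.0827]
tool_rot: [2.122, 2.315, 0.001]
force: [0.9, 0.4, -0.5]
width: 0.5
t13.78 pos [ 0.5968 -0.3129  0.0827] yaw 94.98 tilt 0.096 shift [-0.0005 -0.0026  0.0449] turn 0.001
```

```bash
python3 -m creep '[[-0.001,-0.003,0.015,0],[-0.001,-0.003,0.03,0],[-0.001,-0.003,0.04,0],[-0.001,-0.003,0.045,0],[-0.001,-0.003,0.045,0],[-0.001,-0.003,0.045,0],[-0.001,-0.003,0.045,0],[-0.001,-0.003,0.045,0]]'; python3 -m creep '[[0,0,0,0],[0,0,0,0],[0,0,0,0],[0,0,0,0],[0,0,0,0],[0,0,0,0],[0,0,0,0],[0,0,0,0]]' 0.1;python3 -m creep '[[0,0,-0.01,0],[0,0,-0.03,0],[0,0,-0.06,0],[0,0,-0.085,0],[0,0,-0.11,0],[0,0,-0.11,0],[0,0,-0.11,0],[0,0,-0.11,0]]'
python3 -c "
from h import *
save('wrist','w8')
c=cloud('w8');s=r.state();M=R.from_rotvec(s['tool_rot']).as_matrix();q=(c-s['tool_pos'])@M
m=(abs(q[...,1])<.009)&(q[...,2]<.03)&(q[...,2]>-.01)&(abs(q[...,0])<.02)
print(m.sum(),q[m].mean(0),q[m].min(0),q[m].max(0))
plan(.5994,.0353,.145,95.5)"
```

```text
time_s: 14.45
tool_pos: [0.5939, -0.315, 0.0377]
tool_rot: [2.122, 2.313, 0.001]
force: [0.7, 0.1, 0.1]
width: 0.499
time_s: 15.12
tool_pos: [0.5937, -0.3149, 0.0373]
tool_rot: [2.123, 2.314, 0.0]
force: [0.9, 0.7, 6.1]
width: 0.238
time_s: 15.78
tool_pos: [0.5926, -0.3142, 0.1451]
tool_rot: [-2.122, -2.313, 0.001]
force: [-0.2, -0.4, -0.6]
width: 0.24
1939 [0.00456844 0.00025805 0.00749635] [-0.0103134  -0.00899891  0.00210829] [0.01323522 0.00899719 0.01902894]
t15.83 pos [ 0.5921 -0.3139  0.1441] yaw 94.93 tilt 0.223 shift [ 3.473e-01  3.720e-02 -2.000e-04] turn -0.010
```

```bash
python3 -m creep '[[0.03,0.003,0,0],[0.07,0.007,0,0],[0.11,0.012,0,0],[0.15,0.016,0,0],[0.19,0.02,0,0],[0.23,0.024,0,0],[0.27,0.028,0,0],[0.31,0.033,0,0]]'
python3 -m creep '[[0.02,0.002,0,0],[0.035,0.004,0,0],[0.035,0.004,0.01,0],[0.035,0.004,0.03,0],[0.035,0.004,0.06,0],[0.035,0.004,0.07,0],[0.035,0.004,0.07,0],[0.035,0.004,0.07,0]]'
python3 -c "
from h import *
plan(.5994,.0353,.0455,95.5)"
```

```text
time_s: 16.5
tool_pos: [0.5974, -0.0008, 0.1437]
tool_rot: [-2.122, -2.312, 0.004]
force: [0.4, 0.3, -1.0]
width: 0.237
time_s: 17.17
tool_pos: [0.5988, 0.0317, 0.0743]
tool_rot: [-2.123, -2.311, 0.005]
force: [0.9, -0.3, 0.3]
width: 0.236
t17.17 pos [0.5988 0.0317 0.0743] yaw 94.88 tilt 0.255 shift [0.0035 0.0011 0.0288] turn -0.011
```

```bash
python3 -m creep '[[0.002,0,0.01,0],[0.002,0,0.02,0],[0.002,0,0.029,0],[0.002,0,0.03,0],[0.002,0,0.03,0],[0.002,0,0.03,0],[0.002,0,0.03,0],[0.002,0,0.03,0]]'; python3 -c "
from h import *
plan(.5994,.0353,.0455,95.5)"
```

```text
time_s: 17.83
tool_pos: [0.6008, 0.0343, 0.0471]
tool_rot: [2.123, 2.314, 0.001]
force: [0.1, 0.5, -0.4]
width: 0.239
t17.83 pos [0.6008 0.0343 0.0471] yaw 94.93 tilt 0.079 shift [ 0.0011 -0.0013  0.0016] turn -0.010
```

```bash
python3 -m creep '[[0,0,0,0],[0,0,0,0],[0,0,0,0],[0,0,0,0],[0,0,0,0],[0,0,-0.01,0],[0,0,-0.05,0],[0,0,-0.09,0]]' 0.5; python3 -c "
from h import *
plan(.5015,-.0100,.145,185.56);save('wrist','w9');crop('w9',200,80,440,320,2,'w9c')"
```

```text
time_s: 18.5
tool_pos: [0.5976, 0.0345, 0.1346]
tool_rot: [-2.12, -2.311, 0.007]
force: [1.3, 0.3, -0.8]
width: 0.5
t18.50 pos [0.5976 0.0345 0.1346] yaw 94.93 tilt 0.417 shift [-0.036  -0.0996 -0.0098] turn -1.582
```

View pics/w9c.png

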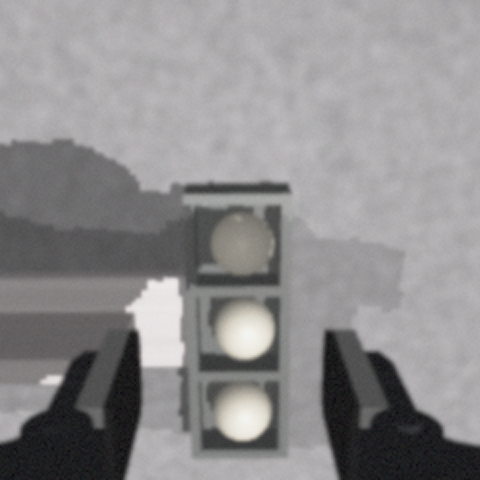

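All three wells hold a ball. Next I'll turn the jaws across the web and move over the balance point.

```bash
python3 -m creep '[[-0.005,-0.013,-0.015,-0.12],[-0.01,-0.026,-0.015,-0.24],[-0.015,-0.04,-0.015,-0.36],[-0.02,-0.053,-0.015,-0.48],[-0.025,-0.066,-0.015,-0.6],[-0.03,-0.08,-0.015,-0.72],[-0.034,-0.092,-0.015,-0.84],[-0.036,-0.1,-0.015,-0.96]]'
python3 -m creep '[[0,0,0,-0.12],[0,0,0,-0.24],[0,0,0,-0.36],[0,0,0,-0.48],[0,0,0,-0.6],[0,0,0,-0.62],[0,0,0,-0.62],[0,0,0,-0.62]]'
python3 -m creep '[[0,0,0.01,0],[0,0,0.02,0],[0,0,0.03,0],[0,0,0.03,0],[0,0,0.03,0],[0,0,0.03,0],[0,0,0.03,0],[0,0,0.03,0]]'
python3 -c "
from h import *
plan(.5015,-.0100,.038,185.56);save('wrist','w10')
c=cloud('w10'); m=(c[...,2]>.046)&(c[...,2]<.054)&(c[...,0]<.58)&(c[...,0]>.46)&(abs(c[...,1])<.03)
p=c[m]; print('web',m.sum(),p.mean(0),p.min(0),p.max(0),cv2.minAreaRect(p[:,:2].astype(np.float32)))"
```

```text
time_s: 19.22
tool_pos: [0.5029, -0.0106, 0.1522]
tool_rot: [0.806, 3.035, -0.0]
force: [0.7, 0.4, 0.3]
width: 0.501
time_s: 19.88
tool_pos: [0.5039, -0.0101, 0.1518]
tool_rot: [-0.146, 3.137, -0.0]
force: [-0.2, 0.4, 0.4]
width: 0.499
time_s: 20.55
tool_pos: [0.5041, -0.0102, 0.1219]
tool_rot: [-0.149, 3.137, -0.0]
force: [-0.4, 0.3, 0.4]
width: 0.499
t20.55 pos [ 0.5041 -0.0102  0.1219] yaw -174.55 tilt 0.062 shift [0.0027 0.0005 0.0839] turn -0.002
web 2007 [ 0.51367067 -0.00934337  0.04785546] [ 0.47273087 -0.0178991   0.04600672] [ 5.61142505e-01 -3.23339501e-04  5.00040956e-02] ((0.5168762803077698, -0.00901126954704523), (0.08817782998085022, 0.010003345087170601), 5.559114456176758)
```

View pics/w10.png

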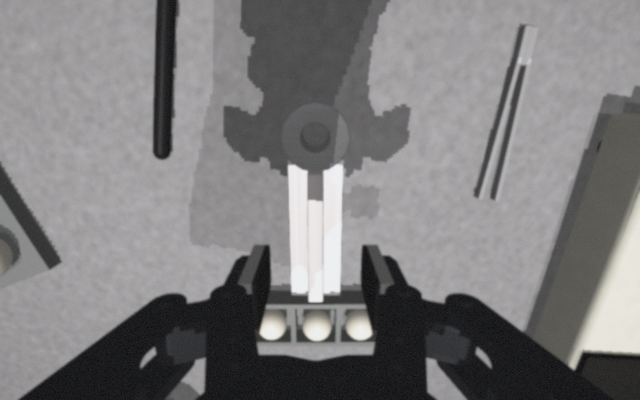

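The jaws straddle the web, which is centred near (316,245). The hub is at (315,136), and all three balls are visible at v≈323. The web rectangle gives the balance point at (0.501,-0.0105). Descending to grip.

```bash
python3 -m creep '[[0.002,0,0.02,0],[0.003,0.0005,0.04,0],[0.003,0.0005,0.06,0],[0.003,0.0005,0.075,0],[0.003,0.0005,0.083,0],[0.003,0.0005,0.083,0],[0.003,0.0005,0.083,0],[0.003,0.0005,0.083,0]]'
python3 -m creep '[[0,0,0,0],[0,0,0,0],[0,0,0,0],[0,0,0,0],[0,0,0,0],[0,0,0,0],[0,0,0,0],[0,0,0,0]]' 0
python3 -c "
from h import *
plan(.501,-.0105,.038,185.56)"
```

```text
time_s: 21.27
tool_pos: [0.5018, -0.0101, 0.0397]
tool_rot: [-0.149, 3.136, -0.001]
force: [0.3, 0.5, 0.3]
width: 0.502
time_s: 21.93
tool_pos: [0.5017, -0.0105, 0.0396]
tool_rot: [-0.149, 3.136, -0.002]
force: [-0.8, -1.9, 4.7]
width: 0.11
t21.93 pos [ 0.5017 -0.0105  0.0396] yaw -174.56 tilt 0.148 shift [0.0007 0.     0.0016] turn -0.002
```

```bash
python3 -m creep '[[0,0,0,0],[0,0,-0.003,0],[0,0,-0.007,0],[0,0,-0.012,0],[0,0,-0.018,0],[0,0,-0.024,0],[0,0,-0.03,0],[0,0,-0.035,0]]'
python3 -m creep '[[0,0,-0.005,0],[0,0,-0.012,0],[0,0,-0.02,0],[0,0,-0.03,0],[0,0,-0.04,0],[0,0,-0.05,0],[0,0,-0.055,0],[0,0,-0.055,0]]'
python3 -c "
from h import *
st();save('wrist','w11')
s=r.state();print(s['moment'])
def tilt(f):
    c=cloud(f)
    m=(c[...,2]>.1)&(c[...,0]<.58)&(c[...,0]>.40)&(abs(c[...,1])<.04); p=c[m]; print(m.sum(),np.percentile(p[:,2],[5,25,50,75,95]).round(4))
    v,u=np.nonzero(m)
    for k in range(120,300,15):
        w=m[k]; print(k, w.sum(), c[k][w].mean(0).round(4) if w.any() else '')
tilt('w11')"
```

```text
time_s: 22.6
tool_pos: [0.5008, -0.0098, 0.0741]
tool_rot: [-0.15, 3.138, 0.0]
force: [0.1, 0.6, -8.0]
width: 0.106
time_s: 23.27
tool_pos: [0.5022, -0.0102, 0.1308]
tool_rot: [-0.149, 3.134, -0.001]
force: [0.3, 0.4, -7.2]
width: 0.113
23.2667 [ 0.5022 -0.0102  0.1308] [-1.490e-01  3.134e+00 -1.000e-03] [-0.154 -0.007 -0.2    1.373 -0.    -0.249] F [ 0.3  0.4 -7.2] 0.11257741253032512
[-0.00791469 -0.05399136 -0.00566329]
44103 [0.1241 0.1385 0.1645 0.1858 0.199 ]
120 70 [ 0.436  -0.0163  0.132 ]
135 99 [ 0.4412 -0.0156  0.131 ]
150 76 [ 0.447  -0.0152  0.1279]
165 82 [ 0.4524 -0.0151  0.1289]
180 109 [ 0.4588 -0.0142  0.1257]
195 93 [ 0.4646 -0.0136  0.1264]
210 63 [ 0.4691 -0.0132  0.1309]
225 28 [ 0.4707 -0.013   0.1425]
240 30 [ 0.4747 -0.0126  0.1461]
255 79 [ 0.4876 -0.0114  0.1314]
270 93 [ 0.4904 -0.0111  0.1382]
285 107 [ 0.4901 -0.0112  0.1493]
```

The load reads 7.2 N and is held. I'll measure the tilt from the web top.

```bash
cat > tilt.py <<'E'
from h import *
import sys
f=sys.argv[1]
c=cloud(f); s=r.state(); M=R.from_rotvec(s['tool_rot']).as_matrix(); q=(c-s['tool_pos'])@M
# tool frame: x toward hub, y lateral, z down; web top expected z ~ -0.0104
m=(abs(q[...,1])<.0045)&(q[...,0]>.013)&(q[...,0]<.029)&(abs(q[...,2]+.010)<.012); p=q[m]
a=np.polyfit(p[:,0],p[:,2],1); print('web',m.sum(),a.round(4))
m=(np.hypot(q[...,0]-.048,q[...,1])<.026)&(abs(q[...,2]-.004)<.012); p=q[m]
A=np.c_[p[:,:2],np.ones(len(p))]; w=np.ones(len(p),bool)
for _ in range(6): k=np.linalg.lstsq(A[w],p[w,2],rcond=None)[0]; w=abs(A@k-p[:,2])<.0015
print('hub',w.sum(),k.round(4),'centre',cv2.minEnclosingCircle(p[w,:2].astype(np.float32)))
E
python3 tilt.py w11; python3 -c "
from h import *
plan(.5055,.2503,.16,179.3)"
```

```text
web 1162 [ 0.2944 -0.0148]
hub 7752 [ 0.0019 -0.0007  0.0045] centre ((0.04798832908272743, -2.355777360207867e-05), 0.021785078570246696)
t23.32 pos [ 0.5016 -0.01    0.1296] yaw -174.54 tilt 0.144 shift [-0.0287  0.2588 -0.0305] turn 0.107
```

The hub plane fits at 0.1° with its centre exactly 48 mm from the tool, so the carrier is level. Now I'll carry it over gently.

```bash
python3 -m creep '[[0,0,-0.005,0],[0,0.002,-0.014,0],[0,0.007,-0.022,0],[0,0.016,-0.028,0],[-0.003,0.028,-0.03,0.01],[-0.006,0.043,-0.03,0.02],[-0.009,0.06,-0.03,0.03],[-0.012,0.078,-0.03,0.04]]'
python3 -m creep '[[-0.002,0.018,0,0.01],[-0.004,0.036,0,0.02],[-0.006,0.054,0,0.03],[-0.008,0.072,0,0.04],[-0.009,0.09,0,0.05],[-0.01,0.106,0,0.055],[-0.01,0.12,0,0.06],[-0.01,0.13,0,0.065]]'
python3 -c "
from h import *
plan(.5053,.2501,.16,179.5)"
```

```text
time_s: 23.98
tool_pos: [0.5054, 0.0703, 0.1592]
tool_rot: [-0.086, 3.139, 0.001]
force: [0.2, -0.2, -7.5]
width: 0.111
time_s: 24.65
tool_pos: [0.5076, 0.2016, 0.1588]
tool_rot: [0.013, 3.141, 0.002]
force: [-0.5, -0.3, -6.3]
width: 0.109
t24.65 pos [0.5076 0.2016 0.1588] yaw 179.53 tilt 0.072 shift [ 0.0027  0.0485 -0.0011] turn 0.001
```

```bash
python3 -m creep '[[0.0005,0.007,0,0],[0.001,0.016,0,0],[0.0015,0.026,0,0],[0.002,0.035,0,0],[0.002,0.042,0,0],[0.002,0.046,0,0],[0.002,0.048,0,0],[0.002,0.048,0,0]]'
python3 -m creep '[[0,0,0,0],[0,0,0,0],[0,0,0,0],[0,0,0,0],[0,0,0,0],[0,0,0,0],[0,0,0,0],[0,0,0,0]]'
python3 -c "
from h import *
save('wrist','w12');save('scene','s12');save('top','t12');plan(.5053,.2501,.16,179.5)
c=cloud('s12'); print('pad?')
b=load('t12')[0];cv2.imwrite('pics/fin.png',np.vstack([cv2.resize(b[100:260,150:390,::-1],None,fx=2,fy=2),cv2.resize(load('w12')[0][50:390,80:560,::-1],(480,280))]))"; python3 tilt.py w12
```

```text
time_s: 25.32
tool_pos: [0.5065, 0.2475, 0.1582]
tool_rot: [-0.015, -3.141, 0.0]
force: [0.4, -0.8, -6.9]
width: 0.109
time_s: 25.98
tool_pos: [0.5065, 0.2472, 0.1583]
tool_rot: [0.016, 3.142, 0.0]
force: [-0.3, 0.2, -7.7]
width: 0.109
t26.13 pos [0.5065 0.2472 0.1583] yaw 179.44 tilt 0.001 shift [ 0.0012  0.0028 -0.0017] turn -0.001
pad?
web 1182 [ 0.2397 -0.0128]
hub 7731 [ 0.0003 -0.0005  0.0056] centre ((0.04824076220393181, 0.00014284475764725357), 0.021875789389014244)
```

View pics/fin.png

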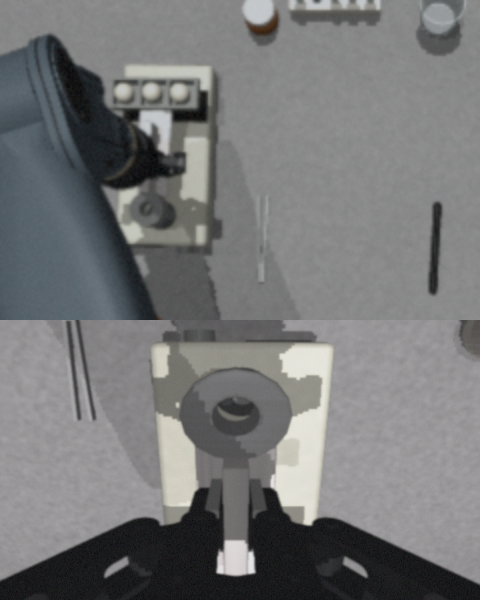

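The three balls sit in the wells over the pad, and the spindle shows through the bore of the level hub. My estimate puts the hub about 3 mm off the spindle axis and about 41 mm above its tip, well within limits, so I'm handing in.

```bash
python3 -c "
from h import *
st(); print(r.close_job())"
```

```text
26.1333 [0.5065 0.2472 0.1583] [0.015 3.142 0.   ] [ 0.335  0.147  0.017  1.441 -0.     0.345] F [-0.1 -0.  -6.5] 0.10381121361608876
the job is handed in; nothing more can be done
None
```

I put one small ball in each of the three wells, leaving the big ball untouched. I then gripped the web about 1 mm from its balance point and carried the loaded carrier over the shaker. The job was handed in at 26.1 s with the carrier held still there; no verdict was reported.

**Last checks:**
- **Level:** a plane fit to the hub showed under 0.1° of tilt relative to the tool.
- **Position:** the hub was about 3 mm off the spindle axis and about 41 mm above its tip. All three balls were seen in the wells over the pad, though I did not measure the well-to-pad distance separately.
- **Grip:** the load read 6.5–7.7 N, which fits the 0.7 kg loaded carrier.

**Failed or disagreed:**
- **Tilt from the web top:** this fit gave an unusable slope of 0.24–0.29, probably because finger pixels got into it, so I relied on the hub fit.
- **Tray contact:** while gripping each ball I saw a brief upward force of 6–8 N, probably the fingertips touching the tray, with no visible effect.

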